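# Clamp a neck blank with the ratchet clamp

## Robot

A 6-joint arm with a two-finger parallel gripper is mounted at the origin on the work surface. World frame = base frame: x ahead of the robot, y to its left, z up, the work surface at z = 0. Lengths are in m, angles in degrees, forces in N, time in s.
With the tool pointing down it reaches from about 0.25 to 0.725 m from the base axis. Payload 9.7 kg.
Tool frame: the origin (TCP) lies at the very end of the fingers, on their centre line; the grasp point (between the pads) lies 19 mm behind it; y points along the fingers, x is the direction in which the jaws open and shut, and the axes are right-handed (so a half turn about y gives the same grasp; the last joint's range is limited). The gripper opens to 85 mm and grips with 20 to 120 N. Pads are 22 mm wide; open, the fingers measure 114 mm over their backs; the gripper's body (76 mm by 85 mm) begins 54 mm behind the grasp point. The pads swing forward as they close: fully open they stand 13 mm farther back than shut.
Start: joints at [-64.744, 4.979, 10.078, 95.1, 0, 90], TCP at [0.235, -0.497, 0.231] pointing down, gripper open.
Joint ranges: [-179.16, 179.16], [-48.56, 103.87], [-65.8, 70.77], [-126.05, 130.52], [-82.76, 87.17], [-180, 180]. Speed limits (degrees/s): [127.2, 127.2, 147.25, 180, 180, 180].

## Interface

Orientations are given as [roll, pitch, yaw] about the fixed x, y, z axes, in that order (R = Rz(yaw) Ry(pitch) Rx(roll)).
In Python, from workcell import bot gives the robot as it stands.
- The arm moves only by the shell command python3 -m jog 'ROWS' [FORCE]. ROWS is JSON, a list of rows, each a list of 7 numbers: the closure, from 0 (fully open) to 1 (shut), then the shift along the world's x, y, z in units of 25 mm (1.0 is 25 mm), then the turn, a rotation vector about the world's x, y, z in units of 5 degrees (1.0 is 5 degrees). A call has 1 to 5 rows; each row is the pose to reach, as a shift and turn from the pose commanded when the call began; what a row does not reach only later rows make up. A row lasts 1/10 s, in which the tool goes at most 50 mm and 8.59 degrees, less where a joint would pass 70% of its speed; a pose out of reach is approached as far as the arm can. A call with a gripper value outside its range is refused whole. The fingers move at their own pace and stop on an object; FORCE is the grip in N (left out, the last holds). Time passes only in rows, so rows that repeat a pose let the fingers close. It gives the time, the measured TCP pose, the force and the opening at its end, in the units of the state.
- bot.get_obs(): the state, without advancing time (a new reading comes with each control period).
- bot.camera(name): name is "side" or "top" or "wrist"; returns (picture, depth): 400x640x3 uint8, red, green, blue; 400x640 float32, m along the optical axis (not along the pixel's ray), 0 where there is no reading.
- bot.camera_model(name): a dict with "fx", "fy", "cx", "cy" (pixels), "rvec" (rotation vector, rad) and "tvec" (3), from world to camera coordinates, as OpenCV has them; the wrist camera has in their place "tool_from_camera" (4x4, takes a point from camera to tool coordinates, whose origin is the TCP and whose axes are the tool frame's). Camera axes: x right, y down, z forward; pixel columns grow to the right and rows downward; lengths in m; the calibration is good to about 2 mm. A picture is of the moment at which its call begins: read the wrist's pose just before it. camera_model takes no time and is no camera call.
- bot.job_done(): hands the job in, once; it reports no verdict.
Trained networks look in the newest picture that a camera, given by its name, has taken for a name from the list of things; names that differ only in an ending like _2 or _b are one class to them, and where a whole thing is asked for, a point or a joint stands for the part that bears it (a point fixed in the world has none). Each returns a list of dicts, best first, with "conf" (0 to 1); they miss things now and then, are a little off and sometimes report something else, mostly with a low value. They report only what shows in the picture. A call takes as long as a camera call. They do not tell look-alikes from the thing itself.
- bot.regions_of(camera, label): "pixels" (400x640 bool, what is visible of it) and "point" ([row, column] in pixels, amid what is visible of it).
The state is a dict: "time": time; "q": joint angles; "qd": joint speeds; "joint_efforts": joint torques, N m; "ee_pos": TCP position; "tcp_rot": TCP orientation; "wrist_force": force on the tool from outside, world axes, zero at the start; "torque": the same for the moment, N m; "opening": finger opening in m.
Only numpy, scipy, OpenCV 4.12 (cv2) and the standard library are available. Lean on these libraries where they do the work, as an engineer would, in place of code of your own. Each camera call takes 0.05 s, during which the arm holds its last target. There are 200 camera calls.

## Task

Stand the loose maple block upright on the bed of the ratchet clamp, centred and square between the clamp's sprung pad and the guitar-neck blank, and let go of it. Then work the clamp's T-handle back and forth in full strokes, one tooth each, until the blank is pressed firmly against the stop with about 20 N (12 to 30 N will do, never over 40 N: there is no way to slacken it); finish with the handle back in its rest position, let go, and leave the other things on the bench where they are.

Things in the scene. Friction and masses are not known exactly. Their poses are not given: they have to be found in the camera images.
- clamp: Grey steel clamp fixed to the bench: flat bed 360 x 90 mm, 20 mm thick. Origin on the bench under the bed, on the clamp's centre line; +x runs along the bed from the handle end to the stop, z up. In this frame (mm): bed top z = 20, x = -225 to 135; jaw head 60 wide, top z = 82; black sprung pad in front of it, 50 wide, z = 26 to 72. Task numbers for x and y below are in this frame.
- bed_mid (a point): Point on the bed's top, on the centre line at clamp x = 45 mm, in the gap for the block. At the start the pad's face is somewhere between clamp x = 0 and 28 mm and the near face of the blank between x = 64 and 70 mm.
- ratchet (a point): Hinge of the holding pawl, over the toothed bar (fixed to the clamp, 69 mm above the bench). The jaw moves only towards the stop and the pawl keeps it: one tooth = 8 mm. Until pad, block, blank and stop all touch, the jaw runs free; from then each tooth pushes the pad's spring in 8 mm more and adds about 10 N (1.3 N per mm, 32 mm at most). About 4 to 9 strokes are needed in all.
- stop: The fixed grey stop block at the far end of the bed, 30 mm thick along the clamp's axis, 80 wide, top 85 mm above the bench; the origin is the centre of its underside, on the bed (clamp x = 115, y = 0, z = 20 mm). The pressing force is judged on it.
- blank_center (a point): Centre of the guitar-neck blank, a dark board with a light middle strip, 30 mm thick along the clamp's axis, 120 mm across it, 60 mm tall, loose, standing on the bed in front of the stop, 0 to 6 mm away from it at the start. It slides against the stop when pressed.
- caul_center (a point): Centre (30 mm above its underside) of the loose plain light wood block (maple), 24 mm thick (its x axis), 50 mm wide (its y axis), 60 mm tall, about 80 g, standing upright on the bench on the robot's side of the clamp. In the clamp its thickness lies along the clamp's axis.
- lever (a joint): Angle of the pump handle, rad. 0 = rest (leaning 0.19 towards the stop); grows as its top is pulled away from the stop (to the clamp's -x); hard ends at 0 and 0.38. From rest the bar starts to move by about 0.05 and the holding pawl drops behind the next tooth at about 0.28 to 0.3: a stroke to 0.33-0.37 makes one tooth. Come back below 0.03 for the next. Starts at 0 to 0.15; stays where left.
- lever_grip (a point): Centre of the handle's crossbar, a dark steel sleeve 18 mm in diameter and 80 mm long that turns freely on its pin, lying level across the clamp's axis (along the clamp's y), about 200 mm above the bench. It moves with the handle on a circle of 95 mm about lever_hinge; below it is a flat shaft 12 mm thick along the stroke.
- lever_hinge (a point): The handle's pivot, on the centre line, 105 mm above the bench (fixed to the clamp). A pull at the crossbar takes 1 to 2 N when the jaw runs free and about 0.36 N more per newton of pressing force; the bar moves 36 mm per rad, so at the end of a full stroke the pad is in 2 to 4 mm (3 to 5 N) more than where it settles when the handle goes back.
- jar: Bystander: closed glass jar, 60 mm across, 75 mm tall. Leave it where it is.
- tape: Bystander: roll of paper tape lying flat, 90 mm across, 25 mm tall. Leave it where it is.
- glue: Bystander: white glue bottle, 56 mm across, 170 mm tall. Leave it where it is.
- mug: Bystander: white mug, 80 mm across, 90 mm tall. Leave it where it is.
- driver: Bystander: screwdriver lying flat. Leave it where it is.
- mallet: Bystander: hammer lying flat. Leave it where it is.
- offcut: Bystander: flat wood offcut, 90 x 60 x 30 mm. Leave it where it is.
Mind the look-alikes: they are no part of the job. Leave any green or pink look-alike of the part that bears caul_center alone.

How it is judged:
By the outcome, as a careful person would: the job done as asked, in the order asked, and still so for the second after the job is handed in, with the robot touching nothing.
It also fails if it takes over 72 s, if anything falls off the work surface, if the arm or the gripper's body presses on something with over 40 N, if the wrist force passes 120 N, or if a joint passes its speed limit or range.

## Working session

There is one attempt and no reset: what is moved stays moved. The work goes in short steps, Python scripts to look and compute and a shell command to move; the robot and the scene stay as the last step left them, time stands still between calls to the robot, and variables do not carry over. Pictures are saved under pics/ and viewed, about 8 in all and at most 12, crops included, and the job is handed in when it is done.

```bash
ls; mkdir -p pics
cat > h.py <<'E'
import numpy as np,cv2
from workcell import bot
from scipy.spatial.transform import Rotation as R
def cam(n):
    o=bot.get_obs(); p,d=bot.camera(n); return p,d,o
def world(n,d,o,px=None):
    m=bot.camera_model(n); v,u=np.mgrid[0:400,0:640]
    P=np.stack([(u-m['cx'])/m['fx']*d,(v-m['cy'])/m['fy']*d,d],-1)
    if n=='wrist':
        T=np.array(m['tool_from_camera']); P=P@T[:3,:3].T+T[:3,3]
        W=P@R.from_euler('xyz',o['tcp_rot'],degrees=True).as_matrix().T+np.array(o['ee_pos'])
    else:
        Rm=cv2.Rodrigues(np.array(m['rvec'],float))[0]; W=(P-np.array(m['tvec']).ravel())@Rm
    return W
def save(n,p): cv2.imwrite('pics/'+n+'.png',p[...,::-1])
E
python3 - <<'E'
from h import *
print(bot.get_obs())
for n in ['side','top']:
    p,d,o=cam(n); save(n+'0',p); W=world(n,d,o); np.savez(n+'0',p=p,d=d,W=W)
    for l in ['caul_center','blank_center','lever','stop','clamp','lever_grip']:
        for r in bot.regions_of(n,l)[:3]:
            m=r['pixels']&(d>0); print(n,l,round(r['conf'],2),np.round(r['point']),m.sum(),np.round(np.median(W[m],0),3), np.round(W[m].max(0),3))
E
```

```text
pics
{'time': 0.0, 'q': array([-6.47423479e+01,  5.01114244e+00,  1.00321369e+01,  9.50991824e+01,
        2.88017757e-05,  9.00008122e+01]), 'qd': array([ 0.02903328, -0.01118554, -0.11208601, -0.02919887, -0.02171128,
       -0.15376006]), 'joint_efforts': array([ 1.10652963e-03, -5.20389211e+01,  4.64800107e+01,  1.63824070e-02,
       -8.62715228e-05,  1.01679910e-05]), 'ee_pos': array([ 0.2345767 , -0.49720132,  0.23056191]), 'tcp_rot': array([-8.99999723e+01,  7.81879613e-02, -6.47431601e+01]), 'wrist_force': array([0.7832229 , 0.25691669, 0.05006074]), 'torque': array([ 0.01709749, -0.03398477, -0.01995815]), 'opening': 0.08555230659397861}
side caul_center 0.9 [232. 344.] 425 [0.51  0.005 0.039] [0.536 0.019 0.062]
side caul_center 0.74 [240. 288.] 598 [0.61  0.114 0.079] [0.688 0.139 0.084]
side caul_center 0.63 [255. 393.] 296 [0.362 0.046 0.049] [0.384 0.052 0.063]
side blank_center 0.7 [243. 287.] 624 [0.61  0.114 0.079] [0.702 0.139 0.088]
side blank_center 0.35 [153. 304.] 366 [ 0.671 -0.11   0.192] [ 0.871 -0.092  0.209]
side lever 0.83 [157. 300.] 301 [ 0.669 -0.109  
[... 329 characters left out ...]
]
top caul_center 0.69 [277. 304.] 148 [0.364 0.022 0.062] [0.378 0.046 0.069]
top caul_center 0.67 [253. 309.] 112 [0.438 0.006 0.061] [0.448 0.027 0.068]
top caul_center 0.64 [256. 380.] 467 [ 0.438 -0.224  0.026] [ 0.484 -0.18   0.036]
top blank_center 0.73 [188. 272.] 456 [0.629 0.108 0.081] [0.706 0.141 0.091]
top lever 0.61 [164. 351.] 224 [ 0.669 -0.112  0.207] [ 0.746 -0.095  0.216]
top stop 0.87 [194. 261.] 339 [0.615 0.142 0.086] [0.659 0.172 0.097]
top clamp 0.67 [178. 327.] 2982 [ 0.65  -0.05   0.023] [0.748 0.154 0.216]
top lever_grip 0.79 [168. 351.] 188 [ 0.667 -0.112  0.208] [ 0.705 -0.099  0.216]
top lever_grip 0.54 [180. 326.] 2929 [ 0.65  -0.051  0.023] [0.748 0.15  0.216]
```

Run:
```python
import cv2
a=cv2.imread('pics/side0.png')[100:400,140:540];b=cv2.imread('pics/top0.png')[100:350,180:480]
cv2.imwrite('pics/side0c.png',cv2.resize(a,(800,600),interpolation=3));cv2.imwrite('pics/top0c.png',cv2.resize(b,(720,600),interpolation=3))
```

```text
(no output)
```

View pics/side0c.png

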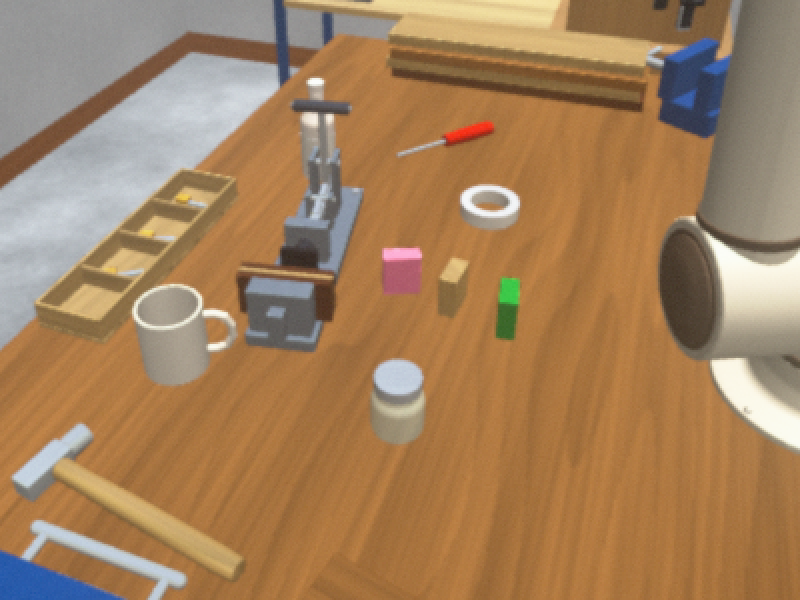

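View pics/top0c.png

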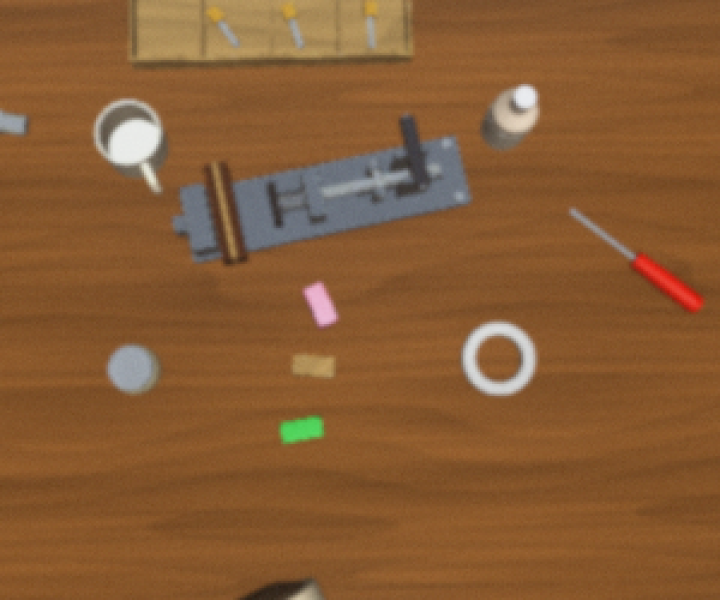

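Look-alikes (top picture pixels, row/col): pink block about (227,313), plain maple about (253,310), green about (279,305). I choose the maple one in the middle. Next I fit the poses.

Run:
```python
from h import *
z=np.load('top0.npz');W=z['W'];p=z['p'].astype(int);d=z['d']
def rect(m,name):
    pts=(W[m][:,:2]*1000).astype(np.float32); r=cv2.minAreaRect(pts); print(name,m.sum(),np.round(r[0],1),np.round(r[1],1),round(r[2],1),'z',np.round(np.median(W[m][:,2]),3),'mean',np.round(pts.mean(0),1))
hsv=cv2.cvtColor(z['p'],cv2.COLOR_RGB2HSV)
roi=np.zeros(d.shape,bool);roi[240:265,295:325]=1
rect(roi&(W[...,2]>.05),'maple')
print(hsv[252,310],hsv[227,313],hsv[279,305])
roi=np.zeros(d.shape,bool);roi[150:212,250:378]=1
bed=roi&(W[...,2]>.012)&(W[...,2]<.03)&(hsv[...,1]<110)
bed=cv2.morphologyEx(bed.astype(np.uint8),cv2.MORPH_OPEN,np.ones((3,3)))>0
rect(bed,'bed')
rect(roi&(W[...,2]>.19)&(W[...,0]<.8)&(W[...,1]<-.05),'bar')
rect(roi&(W[...,2]>.07)&(W[...,2]<.1)&(W[...,1]>.08),'blank+stop')
m=bot.camera_model('wrist');print(np.round(m['tool_from_camera'],3),m['fx'])
# clamp axes guess
```

```text
maple 144 [417.9   5.1] [49.3 64.8] 88.7 z 0.062 mean [438.3   6. ]
[ 19 128 173] [164  59 234] [ 63 156 212]
bed 1862 [652.1 -23.4] [ 91.4 345.1] 10.7 z 0.021 mean [649.9 -43.1]
bar 192 [ 666.3 -112.6] [81.  18.8] 11.3 z 0.208 mean [ 665.8 -111.9]
blank+stop 722 [623.9 133.1] [120.4  79. ] 10.8 z 0.083 mean [624.1 122. ]
[[ 1.     0.     0.    -0.001]
 [-0.    -0.289  0.957 -0.142]
 [ 0.    -0.957 -0.289  0.074]
 [ 0.     0.     0.     1.   ]] 332.0834899821716
```

```bash
python3 -m jog '[[0,1.5,1.5,1,0,0,0],[0,3,3.5,1,0,0,0],[0,4,6,1,0,0,0],[0,5,8,1,0,0,0],[0,6,10,1,0,0,0]]' 20; python3 -m jog '[[0,1,2,0,0,0,0],[0,2,4,0,0,0,0],[0,2,6,0,0,0,0],[0,2,7.5,0,0,0,0],[0,2,7.5,0,0,0,0]]'
```

```text
time: 1.2
ee_pos: [0.3634, -0.2894, 0.2564]
tcp_rot: [-90.0, -0.0, -64.8]
wrist_force: [1.5, -0.8, 0.2]
opening: 0.0852
time: 1.7
ee_pos: [0.4131, -0.0991, 0.2567]
tcp_rot: [-89.9, 0.0, -64.4]
wrist_force: [0.9, -0.3, -0.2]
opening: 0.0855
```

```bash
python3 -m jog '[[0,0,0.5,0,0,0,-1.7],[0,0,1.5,0,0,0,-3.4],[0,0,2.5,0,0,0,-5.1],[0,0,3.2,0,0,0,-5.1],[0,0,3.2,0,0,0,-5.1]]';python3 - <<'E'
from h import *
p,d,o=cam('wrist');save('w1',p);W=world('wrist',d,o);np.savez('w1',p=p,d=d,W=W)
print(o['q'],o['ee_pos'],o['tcp_rot'])
hsv=cv2.cvtColor(p,cv2.COLOR_RGB2HSV)
for l in ['caul_center','blank_center','clamp']:
    for r in bot.regions_of('wrist',l)[:4]:
        m=r['pixels']&(d>0); t=m&(W[...,2]>W[m][:,2].max()-.008)
        rr=cv2.minAreaRect((W[t][:,:2]*1000).astype(np.float32)); print(l,round(r['conf'],2),np.round(r['point']),m.sum(),np.median(hsv[m],0),np.round(rr[0],1),np.round(rr[1],1),round(rr[2],1),W[m][:,2].max())
E
```

```text
time: 2.2
ee_pos: [0.413, -0.0228, 0.2563]
tcp_rot: [-90.0, 0.0, -90.1]
wrist_force: [1.2, -0.4, 1.0]
opening: 0.0856
[-3.16118112e+00 -1.28509843e+01 -3.93876901e+00  9.88919912e+01
  1.06746489e-02  1.76977659e+02] [ 0.41303181 -0.02275818  0.25631447] [-8.99792413e+01  9.59348235e-03 -9.01388363e+01]
caul_center 0.71 [147. 289.] 1353 [ 21. 111. 238.] [439.8   7.7] [49.7 24.2] 85.1 0.06115221605345403
caul_center 0.61 [214. 277.] 1642 [ 66.  173.5 240. ] [364.4  24.6] [24.5 50.2] 9.8 0.06207234168018033
caul_center 0.55 [ 68. 297.] 1359 [157.  18. 255.] [513.7  -2.4] [49.3 23.9] 23.2 0.06144198907393028
blank_center 0.77 [  8. 185.] 674 [ 10.  176.5  54. ] [569.6 105.1] [ 1.6 16. ] 6.1 0.0805286009907504
clamp 0.62 [  9. 155.] 269 [ 98.  32. 123.] [582.1 120.9] [ 7.4 67.2] 7.4 0.021354739182482207
```

View pics/w1.png

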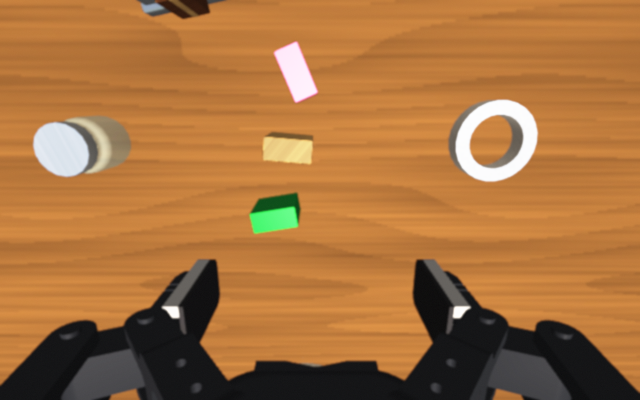

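The wrist view shows maple at (147,289) between green (214,277) and pink (68,297), which agrees with my choice. Joint 6 is near its limit at this yaw, so I take the half-turned grasp (yaw about 85°).

```bash
python3 -m jog '[[0,0.3,0.3,0,0,0,1.7],[0,0.6,0.6,0,0,0,3.4],[0,0.8,0.9,0,0,0,5.1],[0,1,1.2,0,0,0,6.8],[0,1.07,1.22,0,0,0,8.5]]' >/dev/null
for i in 1 2 ; do python3 -m jog '[[0,0,0,0,0,0,1.7],[0,0,0,0,0,0,3.4],[0,0,0,0,0,0,5.1],[0,0,0,0,0,0,6.8],[0,0,0,0,0,0,8.5]]'>/dev/null;done
python3 -m jog '[[0,0,0,0,0,0,1.7],[0,0,0,-0.4,0,0,3.4],[0,0,0,-0.8,0,0,5.1],[0,0,0,-1.2,0,0,6.8],[0,0,0,-1.6,0,0,8.5]]'
python3 -m jog '[[0,0,0,-0.4,0,0,1],[0,0,0,-0.4,0,0,1]]'
python3 - <<'E'
from h import *
p,d,o=cam('wrist');save('w2',p);W=world('wrist',d,o)
print(o['q'],o['ee_pos'],o['tcp_rot'])
hsv=cv2.cvtColor(p,cv2.COLOR_RGB2HSV)
for l in ['caul_center']:
    for r in bot.regions_of('wrist',l)[:4]:
        m=r['pixels']&(d>0); t=m&(W[...,2]>W[m][:,2].max()-.008)
        rr=cv2.minAreaRect((W[t][:,:2]*1000).astype(np.float32)); print(l,round(r['conf'],2),np.round(r['point']),m.sum(),np.median(hsv[m],0),np.round(rr[0],1),np.round(rr[1],1),round(rr[2],1),W[m][:,2].max())
E
```

```text
time: 4.4
ee_pos: [0.4398, 0.0058, 0.2157]
tcp_rot: [-90.0, 0.0, 80.0]
wrist_force: [0.6, -0.3, 0.2]
opening: 0.0852
time: 4.6
ee_pos: [0.4393, 0.006, 0.205]
tcp_rot: [-89.9, 0.0, 84.8]
wrist_force: [0.0, -0.5, 0.2]
opening: 0.0855
[ 7.82650705e-01 -1.04605556e+01 -7.68799280e+00  9.28877149e+01
 -8.25235498e-03  6.02007287e+00] [0.43927051 0.00595968 0.20497172] [-8.98863484e+01  2.02836122e-02  8.47626063e+01]
caul_center 0.91 [251. 313.] 2065 [160.  59. 255.] [513.1  -2.7] [50.4 24.2] 23.3 0.06127861033545484
caul_center 0.83 [ 95. 331.] 1755 [ 67. 166. 250.] [363.7  24. ] [23.9 49.4] 9.6 0.06166301012455935
caul_center 0.72 [327. 412.] 1257 [ 10. 175.  71.] [424.5  33.4] [3.5 1.9] 59.9 0.28562577664794936
caul_center 0.62 [180. 318.] 1990 [ 21. 111. 237.] [438.9   7.4] [50.1 24.2] 85.6 0.06151697938675699
```

View pics/w2.png

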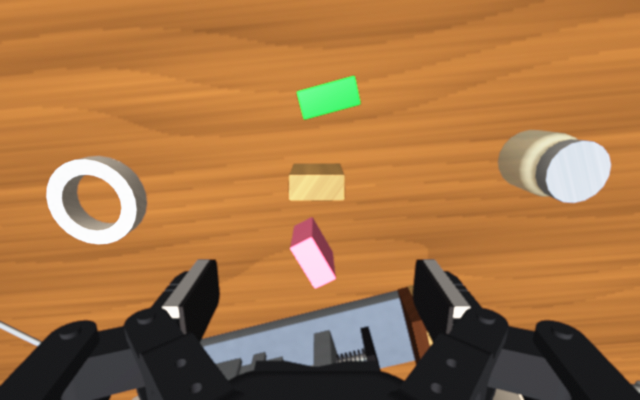

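```bash
python3 -m jog '[[0,0,0.06,-1.6,0,0,0.1],[0,0,0.06,-3.2,0,0,0.1],[0,0,0.06,-4.8,0,0,0.1],[0,0,0.06,-6.4,0,0,0.1],[0,0,0.06,-7.3,0,0,0.1]]'; python3 -m jog '[[0,0,0,0,0,0,0],[0.3,0,0,0,0,0,0],[0.6,0,0,0,0,0,0],[0.8,0,0,0,0,0,0],[0.8,0,0,0,0,0,0]]' 30;python3 -m jog '[[0.8,0,0,0,0,0,0],[0.8,0,0,0,0,0,0],[0.8,0,0,1,0,0,0],[0.8,0,0,2.5,0,0,0],[0.8,0,0,4,0,0,0]]'
python3 - <<'E'
from h import *
z=np.load('w1.npz')
for n in ['top','side']:
    p,d,o=cam(n);save(n+'3',p)
p,d,o=cam('wrist');save('w3',p)
a=cv2.imread('pics/side3.png')[100:300,240:440];cv2.imwrite('pics/c3.png',cv2.resize(a,(600,600)))
E
```

```text
time: 5.2
ee_pos: [0.4387, 0.008, 0.0213]
tcp_rot: [-89.9, 0.0, 85.1]
wrist_force: [-0.2, 0.5, 0.6]
opening: 0.0855
time: 5.7
ee_pos: [0.4411, 0.0083, 0.0258]
tcp_rot: [-90.2, -0.0, 85.2]
wrist_force: [-0.6, -1.1, 6.8]
opening: 0.0494
time: 6.2
ee_pos: [0.4396, 0.0083, 0.1256]
tcp_rot: [-90.0, -0.0, 85.2]
wrist_force: [0.5, -0.2, -0.7]
opening: 0.0498
```

View pics/c3.png

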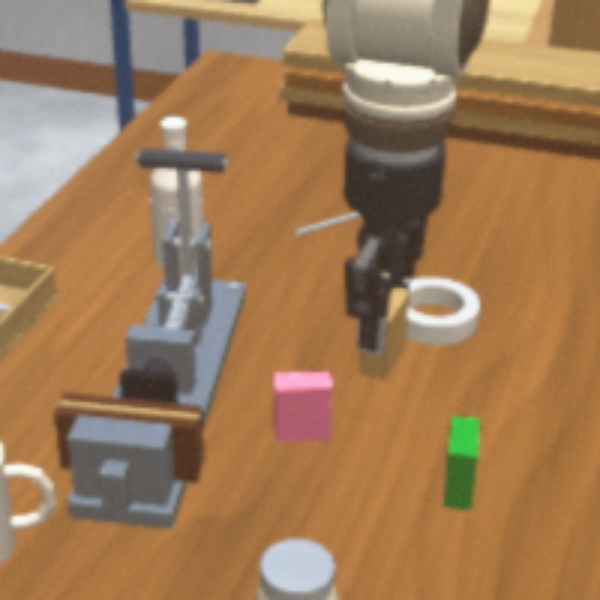

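Only the maple block was picked; pink and green are still standing. Next I move above the clamp gap.

```bash
python3 -m jog '[[0.8,0.3,0,1.3,0,0,-1.7],[0.8,1.2,0.2,2.6,0,0,-3.4],[0.8,2.4,0.4,3.8,0,0,-5.1],[0.8,3.6,0.6,3.8,0,0,-6.8],[0.8,4.8,0.9,3.8,0,0,-8.5]]'>/dev/null; python3 -m jog '[[0.8,1.2,0.2,0,0,0,-1.6],[0.8,2,0.5,0,0,0,-3.2],[0.8,2.8,0.8,0,0,0,-4.8],[0.8,2.8,0.8,0,0,0,-6.4],[0.8,2.8,0.8,0,0,0,-6.4]]'
python3 - <<'E'
from h import *
p,d,o=cam('wrist');save('w4',p);W=world('wrist',d,o);np.savez('w4',p=p,d=d,W=W)
print(o['q'],o['ee_pos'],o['tcp_rot'])
for l in ['caul_center','blank_center','stop','clamp']:
    for r in bot.regions_of('wrist',l)[:2]:
        m=r['pixels']&(d>0); zt=np.percentile(W[m][:,2],97);t=m&(W[...,2]>zt-.006)&(W[...,2]<zt+.004)
        rr=cv2.minAreaRect((W[t][:,:2]*1000).astype(np.float32)); print(l,round(r['conf'],2),np.round(r['point']),m.sum(),np.round(rr[0],1),np.round(rr[1],1),round(rr[2],1),round(zt,3))
E
```

```text
time: 7.35
ee_pos: [0.6298, 0.0511, 0.217]
tcp_rot: [-90.0, 0.1, 10.6]
wrist_force: [-0.2, -0.4, -0.7]
opening: 0.0496
[ 4.63421661e+00  1.65415203e+01  2.18093911e+01  9.54027859e+01
 -5.83022836e-04  8.39862824e+01] [0.62982464 0.05105016 0.21699449] [-89.9864452    0.13423373  10.64795073]
caul_center 0.7 [209. 196.] 2168 [513.7  -2.1] [50.7 24. ] 23.1 0.06
caul_center 0.59 [275. 317.] 13367 [629.4  54.1] [50.9 25.2] 10.4 0.251
blank_center 0.88 [120. 327.] 5469 [629.1 111.4] [120.3  29.7] 10.7 0.081
stop 0.84 [ 73. 327.] 4647 [621.3 144. ] [80.2 29.6] 10.7 0.085
stop 0.38 [351. 324.] 303 [ 670.5 -113.3] [9. 3.] 21.0 0.095
clamp 0.64 [194. 323.] 9559 [ 670.  -106.3] [39.3 18.4] 11.4 0.092
```

View pics/w4.png

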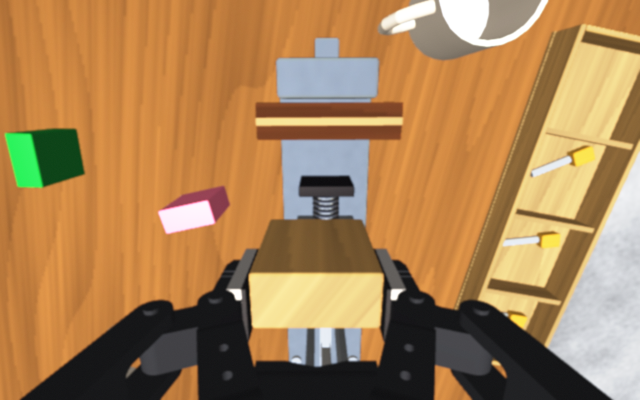

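```bash
cat >> h.py <<'E'
A=np.radians(100.7);U=np.array([np.cos(A),np.sin(A)]);V=np.array([-U[1],U[0]]);O=np.array([.6213,.1440])-.115*U
def clamp(W): q=W[...,:2]-O; return np.stack([q@U,q@V,W[...,2]],-1)*1000
E
python3 - <<'E'
from h import *
z=np.load('w4.npz');C=clamp(z['W'])
s=C[160:220,326]; 
for r in range(130,222,3): print(r,np.round(C[r,326],1),z['p'][r,326])
t=(abs(C[...,2]-72)<4)&(abs(C[...,1])<40)&(C[...,0]>-20)&(C[...,0]<50);t[225:]=0
print(t.sum(),C[t].min(0),C[t].max(0),np.percentile(C[t],[2,98],axis=0))
print('bedmid',O+.045*U,'held',clamp(np.array([.6294,.0541,0])),'tcp',clamp(np.array([.6298,.0511,0])))
E
```

```text
130 [74.2  0.2 79. ] [123  66  38]
133 [71.7  0.2 78.7] [122  66  38]
136 [69.2  0.1 78.4] [125  68  39]
139 [66.9  0.2 79.6] [141 114 110]
142 [57.5 -1.5 20.2] [164 180 202]
145 [54.3 -1.6 18.8] [164 179 201]
148 [51.3 -1.6 18.6] [162 177 198]
151 [48.4 -1.6 19.6] [163 178 199]
154 [45.  -1.7 17.7] [164 179 200]
157 [42.3 -1.7 19.8] [163 178 200]
160 [39.1 -1.7 19.4] [164 179 201]
163 [35.9 -1.8 18.8] [164 179 201]
166 [33.  -1.7 20.4] [164 179 200]
169 [29.7 -1.8 19.7] [164 179 200]
172 [26.3 -1.8 18.3] [164 179 201]
175 [24.9 -1.6 26.6] [114 125 143]
178 [24.8 -1.3 40. ] [13 13 15]
181 [24.6 -0.9 52.1] [14 12 15]
184 [24.9 -0.6 64.9] [15 13 16]
187 [23.4 -0.4 70.4] [64 59 62]
190 [21.1 -0.4 72.1] [69 65 66]
193 [18.  -0.5 70.7] [66 62 64]
196 [15.1 -0.5 70.5] [65 65 74]
199 [ 8.5 -0.9 57.5] [160 169 183]
202 [ 6.6 -0.8 61. ] [118 124 139]
205 [ 3.3 -0.9 59.9] [108 114 124]
208 [-0.8 -1.  56.7] [160 167 184]
211 [-1.9 -0.9 62.3] [ 86  90 104]
214 [-6.1 -1.  58.6] [150 157 171]
217 [-8.  -0.9 62. ] [135 141 158]
220 [ 36.9   3.  193.8] [122 102  84]
649 [ 14.80735541 -24.93869204  68.05899848] [25.35735735 24.62033088 73.17057115] [[ 15.08004347 -23.86714187  68.57716049]
 [ 25.00092353  23.68237468  72.47004737]]
bedmid [0.63429666 0.0752171 ] held [25.15921001  8.73226507  0.        ] tcp [22.13710497  8.8962198   0.        ]
```

```bash
python3 -m jog '[[0.8,0.1,0.5,-0.5,0,0,0],[0.8,0.19,0.89,-1.8,0,0,0.05],[0.8,0.19,0.89,-3,0,0,0.05],[0.8,0.19,0.89,-3.6,0,0,0.05],[0.8,0.19,0.89,-3.6,0,0,0.05]]'
python3 - <<'E'
from h import *
p,d,o=cam('wrist');save('w5',p);W=world('wrist',d,o);C=clamp(W)
print(o['ee_pos'],o['tcp_rot'],clamp(o['ee_pos']))
def rect(t,n):
    r=cv2.minAreaRect(C[t][:,:2].astype(np.float32));print(n,t.sum(),np.round(r[0],1),np.round(r[1],1),round(r[2],1),np.median(C[t][:,2]))
for l in ['caul_center','blank_center','stop']:
    for r in bot.regions_of('wrist',l)[:2]:
        m=r['pixels']&(d>0); zt=np.percentile(C[m][:,2],95);rect(m&(abs(C[...,2]-zt)<5),l)
E
```

```text
time: 8.1
ee_pos: [0.6331, 0.0734, 0.1258]
tcp_rot: [-90.0, 0.2, 11.1]
wrist_force: [-0.2, 0.4, -1.1]
opening: 0.0497
[0.63308455 0.07342245 0.12583956] [-89.97760657   0.24677467  11.05378625] [ 43.46159813   1.5242502  125.83956256]
caul_center 2245 [ -8.6 132.7] [24.6 51.4] 12.8 59.02776015172841
caul_center 133 [ 35.  263.7] [ 3.3 27.9] 88.0 4.4614604756176846
blank_center 10700 [83.7 -1.8] [ 34.3 120.3] 0.1 79.16584699308648
blank_center 1381 [-31.8  -0.8] [13.9 59.6] 1.2 81.17501634080394
stop 8431 [114.7  -0. ] [29.8 80.3] 0.4 84.03300105075678
```

View pics/w5.png

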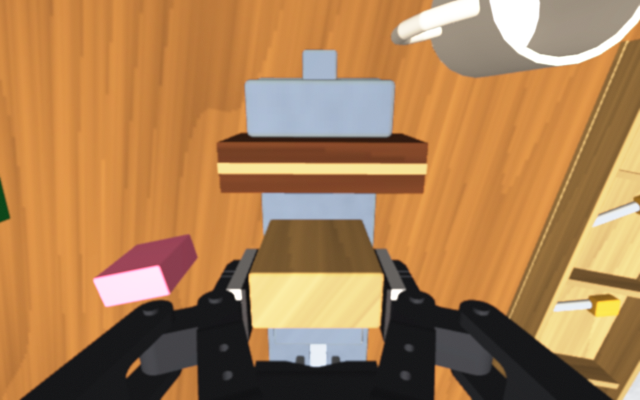

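```bash
cat > m.py <<'E'
from h import *
import sys
p,d,o=cam('wrist');W=world('wrist',d,o);C=clamp(W);save(sys.argv[1],p)
zt=np.median(C[290:315,280:350,2]);print('tcp',clamp(o['ee_pos']),o['tcp_rot'],'blocktop',zt)
hsv=cv2.cvtColor(p,cv2.COLOR_RGB2HSV)
t=(abs(C[...,2]-zt)<3)&(hsv[...,1]>60);t[:215]=0;t=cv2.morphologyEx(t.astype(np.uint8),cv2.MORPH_OPEN,np.ones((5,5)))>0
r=cv2.minAreaRect(C[t][:,:2].astype(np.float32));print('block',t.sum(),np.round(r[0],1),np.round(r[1],1),round(r[2],1), np.percentile(C[t],[1,99],axis=0))
# bottom front edge of the block: front face lower rows
for c in (290,320,350):
    print(c,[tuple(np.round(C[q,c],1)) for q in (224,245,265)])
E
python3 m.py w6
```

```text
tcp [ 42.80202926  -0.51526523 130.59768084] [-90.00968118  -0.14954296  11.00503134] blocktop 163.9841608801442
block 7701 [45.7 -0.9] [25.3 51.1] 0.6 [[ 34.14325354 -25.5420947  161.73855287]
 [ 57.77829135  23.9295373  165.38650576]]
290 [(np.float64(57.9), np.float64(12.1), np.float64(114.2)), (np.float64(57.7), np.float64(10.3), np.float64(139.6)), (np.float64(57.3), np.float64(9.1), np.float64(157.2))]
320 [(np.float64(57.8), np.float64(-3.1), np.float64(113.8)), (np.float64(57.6), np.float64(-2.7), np.float64(139.1)), (np.float64(117.7), np.float64(-0.2), np.float64(272.4))]
350 [(np.float64(58.0), np.float64(-18.4), np.float64(114.2)), (np.float64(57.7), np.float64(-15.8), np.float64(139.2)), (np.float64(57.5), np.float64(-14.0), np.float64(157.5))]
```

```bash
python3 -m jog '[[0.8,-0.03,-0.01,-0.8,0,0,-0.05],[0.8,-0.03,-0.01,-1.6,0,0,-0.05],[0.8,-0.03,-0.01,-2.4,0,0,-0.05],[0.8,-0.03,-0.01,-3,0,0,-0.05],[0.8,-0.03,-0.01,-3,0,0,-0.05]]'; python3 m.py w7
python3 - <<'E'
from h import *
print(bot.get_obs()['wrist_force'])
E
```

```text
time: 8.85
ee_pos: [0.6329, 0.0726, 0.0521]
tcp_rot: [-90.0, 0.1, 10.7]
wrist_force: [-0.3, -0.1, -1.4]
opening: 0.0495
tcp [42.7289652   1.80869653 52.08329996] [-89.99171068   0.13932615  10.74776618] blocktop 85.48511325802932
block 7761 [45.7  1.4] [51.4 25.2] 89.9 [[ 34.07098463 -23.42269841  83.04915603]
 [ 57.7010905   26.0723251   86.86004138]]
290 [(np.float64(74.7), np.float64(10.7), np.float64(80.3)), (np.float64(57.0), np.float64(12.7), np.float64(59.5)), (np.float64(57.5), np.float64(11.1), np.float64(79.2))]
320 [(np.float64(74.1), np.float64(-0.3), np.float64(78.6)), (np.float64(57.2), np.float64(-0.5), np.float64(60.0)), (np.float64(57.5), np.float64(-0.3), np.float64(79.0))]
350 [(np.float64(74.5), np.float64(-11.3), np.float64(79.8)), (np.float64(57.3), np.float64(-13.7), np.float64(60.1)), (np.float64(57.4), np.float64(-11.9), np.float64(78.9))]
[ 0.04158524  0.59696006 -0.95134177]
```

```bash
python3 -m jog '[[0.8,0,0,-0.1,0,0,0],[0.8,0,0,-0.18,0,0,0],[0.8,0,0,-0.18,0,0,0]]'
cat >> m.py <<'E'
for l in ['blank_center','stop']:
    for r in bot.regions_of('wrist',l)[:1]:
        m=r['pixels']&(d>0); zz={'stop':84.5,'blank_center':80}[l];t=m&(abs(C[...,2]-zz)<3);t=cv2.morphologyEx(t.astype(np.uint8),cv2.MORPH_OPEN,np.ones((5,5)))>0
        q=cv2.minAreaRect(C[t][:,:2].astype(np.float32));print(l,np.round(q[0],1),np.round(q[1],1),round(q[2],1))
E
python3 m.py w8
```

```text
time: 9.2
ee_pos: [0.634, 0.0729, 0.0497]
tcp_rot: [-90.0, -0.0, 10.8]
wrist_force: [-0.5, -0.6, -0.9]
opening: 0.0497
tcp [42.77345872  0.72971846 49.69812252] [-9.00028698e+01 -4.41122416e-02  1.07574979e+01] blocktop 83.11612272975685
block 7711 [45.8  0.5] [25.1 50.9] 0.0 [[ 34.13509642 -24.38198196  80.88142692]
 [ 57.75996049  25.10983418  84.47603397]]
290 [(np.float64(75.3), np.float64(9.6), np.float64(79.3)), (np.float64(67.2), np.float64(9.7), np.float64(79.7)), (np.float64(57.6), np.float64(10.1), np.float64(76.9))]
320 [(np.float64(75.5), np.float64(-1.2), np.float64(79.8)), (np.float64(66.7), np.float64(-1.3), np.float64(78.5)), (np.float64(57.4), np.float64(-1.3), np.float64(76.4))]
350 [(np.float64(75.7), np.float64(-11.9), np.float64(80.5)), (np.float64(66.9), np.float64(-12.3), np.float64(79.0)), (np.float64(57.7), np.float64(-12.8), np.float64(77.1))]
blank_center [81.5 -1.7] [ 30.5 120.7] 0.3
stop [114.6  -0.2] [29.6 79.5] 0.1
```

View pics/w8.png

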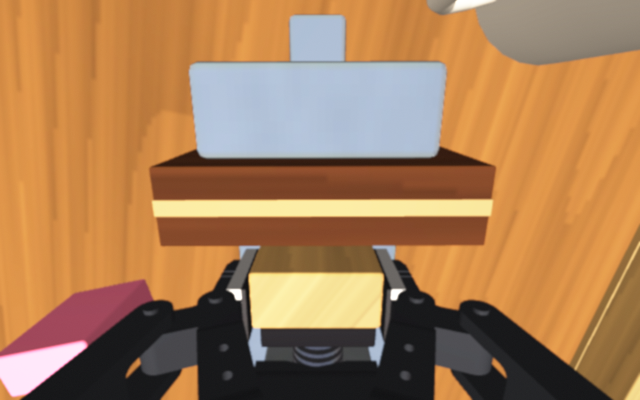

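Centred and square: the block is in the gap between blank (rows 165–245) and pad. I lower the last ~2 mm.

```bash
python3 -m jog '[[0.8,0,0,-0.1,0,0,0],[0.8,0,0,-0.1,0,0,0],[0.8,0,0,-0.1,0,0,0]]'; python3 m.py w9|head -2
```

```text
time: 9.65
ee_pos: [0.6336, 0.0728, 0.0465]
tcp_rot: [-90.0, 0.0, 10.8]
wrist_force: [0.5, 0.1, -1.7]
opening: 0.0496
tcp [42.7634114   1.12979342 46.499111  ] [-8.99986449e+01  1.98673903e-02  1.07517686e+01] blocktop 79.89426090328428
block 19165 [56.6 -1.8] [ 47.2 120.5] 0.0 [[ 34.7222609  -59.2966276   77.80446022]
```

```bash
python3 -m jog '[[0.8,0,0,-0.04,0,0,0],[0.8,0,0,-0.04,0,0,0],[0.3,0,0,-0.04,0,0,0],[0.2,0,0,-0.04,0,0,0],[0.2,0,0,-0.04,0,0,0]]';python3 -m jog '[[0.2,0,0,0.5,0,0,0],[0.2,0,0,1.5,0,0,0],[0.2,0,0,2.8,0,0,0],[0.2,0,0,4.4,0,0,0],[0.2,0,0,6,0,0,0]]'
python3 - <<'E'
from h import *
p,d,o=cam('wrist');save('w10',p);W=world('wrist',d,o);C=clamp(W)
hsv=cv2.cvtColor(p,cv2.COLOR_RGB2HSV)
t=(abs(C[...,2]-80)<3)&(C[...,0]>26)&(C[...,0]<63)&(abs(C[...,1])<40)
q=cv2.minAreaRect(C[t][:,:2].astype(np.float32));print('block',t.sum(),np.round(q[0],1),np.round(q[1],1),round(q[2],1),np.median(C[t][:,2]))
t=(C[...,2]>66)&(C[...,2]<75)&(C[...,0]>5)&(C[...,0]<31)&(abs(C[...,1])<26);print('pad',t.sum(),np.percentile(C[t],[3,97],axis=0))
for l,zz in [('blank_center',80),('stop',84.5)]:
    for r in bot.regions_of('wrist',l)[:1]:
        m=r['pixels']&(d>0);t=m&(abs(C[...,2]-zz)<3)
        q=cv2.minAreaRect(C[t][:,:2].astype(np.float32));print(l,np.round(q[0],1),np.round(q[1],1),round(q[2],1))
p,d,o=cam('side');W=world('side',d,o);C=clamp(W);t=(C[...,2]>185)&(C[...,2]<230)&(abs(C[...,1])<60)&(abs(C[...,0]+145)<40);print('side bar',t.sum(),np.median(C[t],0),np.percentile(C[t],[3,97],axis=0))
p,d,o=cam('top');W=world('top',d,o);C=clamp(W);t=(C[...,2]>190)&(C[...,2]<230)&(abs(C[...,1])<60)&(abs(C[...,0]+145)<40);print('top bar',t.sum(),np.median(C[t],0),np.percentile(C[t],[3,97],axis=0))
E
```

```text
time: 10.3
ee_pos: [0.6338, 0.0728, 0.0457]
tcp_rot: [-90.0, -0.0, 10.8]
wrist_force: [0.8, 0.1, 0.7]
opening: 0.0684
time: 10.8
ee_pos: [0.6334, 0.0728, 0.1981]
tcp_rot: [-90.0, -0.0, 10.8]
wrist_force: [1.1, -0.5, 1.7]
opening: 0.0687
block 1693 [46.2  0.6] [49.6 23.4] 89.5 79.16078476806138
pad 739 [[ 15.04076608 -23.59070415  67.03416272]
 [ 24.99232457  22.92726911  72.35408323]]
blank_center [82.8 -1.8] [ 33.5 120.5] 1.4
stop [114.3   0. ] [29.4 79.7] 0.1
side bar 53 [-138.80035005    2.82390448  199.66185424] [[-142.71397334   -6.77698747  187.21787573]
 [-134.94410696   41.05796401  208.62073684]]
top bar 200 [-144.53711714    1.7721402   207.82668321] [[-153.58937268  -37.13273378  200.66358959]
 [-137.1477423    39.76758363  213.64845534]]
```

```bash
python3 -m jog '[[0.2,0,0,1.5,0,0,1.7],[0.2,0,0,3,0,0,3.4],[0.2,0.3,-1,4.1,0,0,5.1],[0.2,0.6,-2.5,4.1,0,0,6.8],[0.2,0.9,-4,4.1,0,0,8.5]]'>/dev/null; python3 -m jog '[[0.4,0.2,-1,0,0,0,1.7],[0.4,0.4,-2.5,0,0,0,3.4],[0.4,0.5,-3.3,0,0,0,5.1],[0.4,0.54,-3.35,0,0,0,6.8],[0.4,0.54,-3.35,0,0,0,8.5]]'>/dev/null; python3 -m jog '[[0.4,0,0,0,0,0,1],[0.4,0,0,0,0,0,1]]'
cat > b.py <<'E'
from h import *
import sys
p,d,o=cam('wrist');save(sys.argv[1],p);W=world('wrist',d,o);C=clamp(W)
print('tcp',clamp(o['ee_pos']),o['tcp_rot'],o['q'],o['opening'],o['wrist_force'])
t=(C[...,2]>190)&(C[...,2]<216)&(abs(C[...,1])<60)&(abs(C[...,0]+145)<45)&(p.max(-1)<110)
t=cv2.morphologyEx(t.astype(np.uint8),cv2.MORPH_OPEN,np.ones((3,3)))>0
if t.any():
    q=cv2.minAreaRect(C[t][:,:2].astype(np.float32));print('bar',t.sum(),np.round(q[0],1),np.round(q[1],1),round(q[2],1),'top',np.percentile(C[t],[3,50,97],axis=0))
E
python3 b.py w11
```

```text
time: 12.25
ee_pos: [0.6695, -0.111, 0.2967]
tcp_rot: [-89.9, -0.0, 100.8]
wrist_force: [0.0, -0.0, -0.6]
opening: 0.0509
tcp [-1.44541561e+02 -3.99930340e-02  2.96719270e+02] [-8.98694039e+01 -4.54272882e-02  1.00812665e+02] [-9.41408758e+00  2.80800333e+01  4.61651774e+01  1.08223392e+02
 -2.52604156e-03 -2.02268015e+01] 0.05094824558825851 [ 0.03761489 -0.01859765 -0.56335402]
bar 1395 [-144.1   -0.2] [78.7 17.6] 89.9 top [[-151.94224871  -36.53894506  201.56801849]
 [-146.8842452     1.49638486  205.41419371]
 [-135.75891226   37.86856584  207.78977094]]
```

View pics/w11.png

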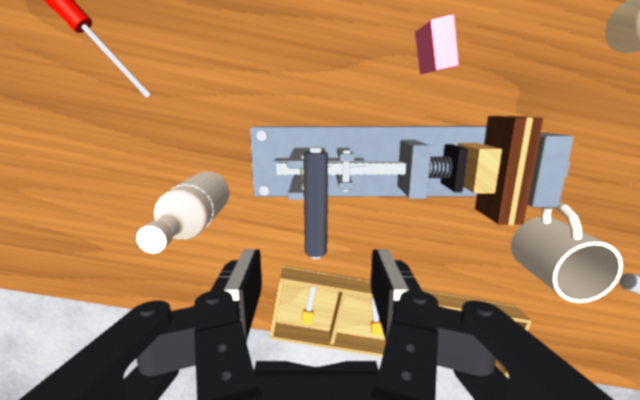

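```bash
python3 -m jog '[[0.4,0.01,0.02,-1.5,0,0,0],[0.4,0.01,0.02,-3,0,0,0],[0.4,0.01,0.02,-4.2,0,0,0],[0.4,0.01,0.02,-4.65,0,0,0],[0.4,0.01,0.02,-4.65,0,0,0]]'; python3 -m jog '[[0.6,0,0,0,0,0,0],[0.8,0,0,0,0,0,0],[0.95,0,0,0,0,0,0],[0.95,0,0,0,0,0,0],[0.95,0,0,0,0,0,0]]' 20; python3 b.py w12
```

```text
time: 12.8
ee_pos: [0.6691, -0.1102, 0.1802]
tcp_rot: [-89.8, -0.1, 100.7]
wrist_force: [-0.2, -0.7, 0.5]
opening: 0.0513
time: 13.3
ee_pos: [0.6707, -0.1105, 0.184]
tcp_rot: [-90.2, 0.1, 100.7]
wrist_force: [0.1, 0.8, 5.3]
opening: 0.0171
tcp [-144.28649988   -1.29964234  183.99759244] [-9.01787896e+01  6.33176353e-02  1.00742997e+02] [-9.35928155e+00  2.27534427e+01  2.60516676e+01  9.31085649e+01
  1.98930951e-03 -2.01023738e+01] 0.017093621009422744 [0.10078452 0.7979973  5.33570109]
bar 4610 [-141.6    0.5] [41.8 78.6] 18.3 top [[-162.84455185  -35.23550249  195.57263512]
 [-147.50879872    5.37451448  204.76129126]
 [-123.62106138   38.72157521  212.50335254]]
```

```bash
cat > s.py <<'E'
from h import *
o=bot.get_obs();c=clamp(o['ee_pos']);f=o['wrist_force'];print('t',round(o['time'],2),'clamp',np.round(c,1),'Fu',round(f[:2]@U,1),'Fv',round(f[:2]@V,1),'Fz',round(f[2],1))
E
python3 -m jog '[[0.95,-0.015,0.08,0,0,0,0],[0.95,-0.03,0.16,0,0,0,0],[0.95,-0.03,0.16,0,0,0,0]]'>/dev/null; python3 s.py
python3 -m jog '[[0.95,-0.015,0.08,0,0,0,0],[0.95,-0.03,0.16,0,0,0,0],[0.95,-0.03,0.16,0,0,0,0]]'>/dev/null; python3 s.py
```

```text
t 13.65 clamp [-139.7   -1.3  183.4] Fu 0.7 Fv -1.4 Fz 5.7
t 13.95 clamp [-135.7   -1.2  182.8] Fu 0.7 Fv -2.8 Fz 6.0
```

```bash
python3 -m jog '[[0.95,-0.015,0.08,0.12,0,0,0],[0.95,-0.03,0.16,0.12,0,0,0],[0.95,-0.03,0.16,0.12,0,0,0]]'>/dev/null; python3 s.py
python3 -m jog '[[0.95,-0.015,0.08,0,0,0,0],[0.95,-0.03,0.16,0,0,0,0],[0.95,-0.03,0.16,0,0,0,0]]'>/dev/null; python3 s.py
```

```text
t 14.25 clamp [-135.   -1.  183.] Fu -17.6 Fv -8.8 Fz -8.8
t 14.55 clamp [-134.6   -1.   183.4] Fu -34.8 Fv -9.0 Fz -9.4
```

```bash
python3 -m jog '[[0.95,0.03,-0.14,-0.07,0,0,0],[0.95,0.053,-0.284,-0.07,0,0,0],[0.95,0.053,-0.284,-0.07,0,0,0]]'>/dev/null; python3 s.py
python3 -m jog '[[0.95,0.06,-0.32,0.05,0,0,0],[0.95,0.12,-0.65,0.07,0,0,0],[0.95,0.18,-0.97,0.05,0,0,0],[0.95,0.245,-1.3,0.02,0,0,0],[0.95,0.245,-1.3,0.02,0,0,0]]'>/dev/null; python3 s.py;python3 -m jog '[[0.95,0,0,0,0,0,0]]'>/dev/null; python3 s.py
```

```text
t 14.85 clamp [-135.6   -1.1  183.3] Fu -0.5 Fv -5.0 Fz 2.2
t 15.35 clamp [-168.9   -1.2  183.7] Fu -1.3 Fv -5.5 Fz 2.5
t 15.45 clamp [-168.5   -1.2  183.7] Fu -1.5 Fv -6.3 Fz 2.5
```

```bash
python3 -m jog '[[0.95,-0.06,0.32,0.05,0,0,0],[0.95,-0.12,0.65,0.05,0,0,0],[0.95,-0.18,0.97,0.03,0,0,0],[0.95,-0.25,1.33,-0.02,0,0,0],[0.95,-0.25,1.33,-0.02,0,0,0]]'>/dev/null; python3 s.py
cat > g.py <<'E'
from h import *
import sys
p,d,o=cam('wrist');save(sys.argv[1],p);W=world('wrist',d,o);C=clamp(W)
def ext(zlo,zhi,x0,x1,n,dark):
    t=(C[...,2]>zlo)&(C[...,2]<zhi)&(C[...,0]>x0)&(C[...,0]<x1)&(abs(C[...,1])<22)&((p.max(-1)<90) if dark else (p.max(-1)>=110))
    if t.sum()>20: print(n,t.sum(),np.round(np.percentile(C[t],[2,50,98],axis=0)[:,0],1))
ext(60,75,0,60,'pad',True); ext(76,83,0,64,'block',False); ext(76,83,62,105,'blank',True)
t=(C[...,2]>74)&(C[...,2]<83)&(C[...,0]>-80)&(C[...,0]<20)&(abs(C[...,1])<28);print('head',t.sum(),np.round(np.percentile(C[t],[2,50,98],axis=0)[:,0],1) if t.sum() else '')
E
python3 g.py w13
```

```text
t 15.95 clamp [-135.2   -1.1  183.3] Fu -7.0 Fv -5.6 Fz 2.8
pad 1223 [ 5.8 22.2 34.2]
block 1779 [34.2 45.  57.1]
blank 534 [ 65.3  99.  100.4]
head 2011 [-33.2 -24.8 -14.1]
```

View pics/w13.png

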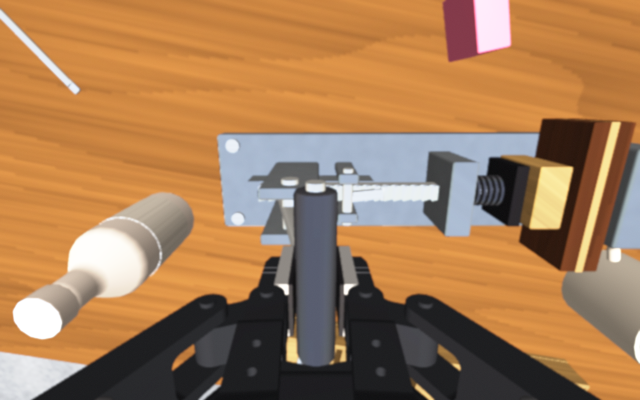

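```bash
python3 -m jog '[[0.95,0.06,-0.32,0.05,0,0,0],[0.95,0.12,-0.65,0.06,0,0,0],[0.95,0.18,-0.97,0.04,0,0,0],[0.95,0.25,-1.33,0.0,0,0,0],[0.95,0.25,-1.33,0.0,0,0,0]]'>/dev/null; python3 s.py
python3 -m jog '[[0.95,-0.06,0.32,0.05,0,0,0],[0.95,-0.12,0.65,0.06,0,0,0],[0.95,-0.18,0.97,0.04,0,0,0],[0.95,-0.25,1.33,0,0,0,0],[0.95,-0.25,1.33,0,0,0,0]]'>/dev/null; python3 s.py; python3 g.py w14
python3 -m jog '[[0.95,0.06,-0.32,0.05,0,0,0],[0.95,0.12,-0.65,0.06,0,0,0],[0.95,0.18,-0.97,0.04,0,0,0],[0.95,0.25,-1.33,0.0,0,0,0],[0.95,0.25,-1.33,0.0,0,0,0]]'>/dev/null; python3 s.py
python3 -m jog '[[0.95,-0.06,0.32,0.05,0,0,0],[0.95,-0.12,0.65,0.06,0,0,0],[0.95,-0.18,0.97,0.04,0,0,0],[0.95,-0.25,1.33,0,0,0,0],[0.95,-0.25,1.33,0,0,0,0]]'>/dev/null; python3 s.py; python3 g.py w15
```

```text
t 16.5 clamp [-169.1   -1.2  183.6] Fu -2.2 Fv -5.7 Fz 5.0
t 17.0 clamp [-135.2   -1.1  183.3] Fu -6.7 Fv -5.4 Fz 2.1
pad 1277 [10.6 29.9 42.2]
block 1676 [42.  52.1 63.5]
blank 376 [ 98.1  99.2 100.5]
head 2028 [-25.3 -17.   -6.1]
t 17.55 clamp [-168.8   -1.2  183.6] Fu -1.1 Fv -5.6 Fz 4.9
t 18.05 clamp [-135.2   -1.1  183.3] Fu -7.5 Fv -6.2 Fz 1.9
pad 1290 [17.4 36.1 45.4]
block 1613 [ 0.4 52.7 63.5]
blank 179 [ 98.2  99.4 100.7]
head 2055 [-17.3  -9.1   1.8]
```

```bash
sed -i "s/ext(76,83,0,64,'block',False)/ext(77,83,25,80,'block',False)/" g.py
cat >> g.py <<'E'
for l,zz in [('caul_center',80),('blank_center',80),('stop',84.5)]:
    for r in bot.regions_of('wrist',l)[:3]:
        m=r['pixels']&(d>0);t=m&(abs(C[...,2]-zz)<3)&(abs(C[...,1])<65)
        if t.sum()>50: q=cv2.minAreaRect(C[t][:,:2].astype(np.float32));print(l,np.round(q[0],1),np.round(q[1],1),round(q[2],1))
E
python3 g.py w16
python3 -m jog '[[0.95,0.06,-0.32,0.05,0,0,0],[0.95,0.12,-0.65,0.06,0,0,0],[0.95,0.18,-0.97,0.04,0,0,0],[0.95,0.25,-1.33,0.0,0,0,0],[0.95,0.25,-1.33,0.0,0,0,0]]'>/dev/null; python3 s.py
python3 -m jog '[[0.95,0,0,0,0,0,0]]'>/dev/null; python3 s.py
python3 -m jog '[[0.95,-0.06,0.32,0.05,0,0,0],[0.95,-0.12,0.65,0.06,0,0,0],[0.95,-0.18,0.97,0.04,0,0,0],[0.95,-0.25,1.33,0,0,0,0],[0.95,-0.25,1.33,0,0,0,0]]'>/dev/null; python3 s.py; python3 g.py w17
```

```text
pad 1296 [17.3 36.1 45.5]
block 2564 [45.2 61.9 79.2]
blank 179 [ 98.2  99.4 100.4]
head 2055 [-17.3  -9.1   1.8]
caul_center [57.1  0.9] [26.1 50.2] 0.4
blank_center [56.8  0.9] [25.4 50.2] 0.4
blank_center [84. -2.] [ 32.6 120.1] 0.1
stop [102.   -1.9] [21.6 80.2] 12.1
t 18.8 clamp [-168.1   -1.2  183.8] Fu 4.3 Fv -5.7 Fz 6.6
t 18.9 clamp [-167.6   -1.2  183.9] Fu 3.5 Fv -5.1 Fz 6.6
t 19.4 clamp [-135.1   -1.1  183.3] Fu -7.5 Fv -5.9 Fz 1.7
pad 1224 [26.9 36.5 45.4]
block 2552 [45.2 62.  79.2]
blank 182 [ 98.2  99.5 100.6]
head 2059 [-9.7 -1.5  9.5]
caul_center [57.2  0.8] [25.4 50.1] 0.6
blank_center [83.5 -1.7] [119.6  32.5] 89.8
stop [101.   -2.4] [21.7 80.6] 15.3
```

```bash
python3 -m jog '[[0.95,0.06,-0.32,0.05,0,0,0],[0.95,0.12,-0.65,0.06,0,0,0],[0.95,0.18,-0.97,0.04,0,0,0],[0.95,0.26,-1.38,0.0,0,0,0],[0.95,0.26,-1.38,0.0,0,0,0]]'>/dev/null; python3 s.py
python3 -m jog '[[0.95,0,0,0,0,0,0]]'>/dev/null; python3 s.py
python3 -m jog '[[0.95,-0.06,0.32,0.05,0,0,0],[0.95,-0.12,0.65,0.06,0,0,0],[0.95,-0.18,0.97,0.04,0,0,0],[0.95,-0.26,1.38,0,0,0,0],[0.95,-0.26,1.38,0,0,0,0]]'>/dev/null; python3 s.py; python3 g.py w18
```

```text
t 20.1 clamp [-168.7   -1.2  183.7] Fu 6.2 Fv -5.5 Fz 6.2
t 20.2 clamp [-168.1   -1.2  183.8] Fu 7.0 Fv -4.9 Fz 7.1
t 20.7 clamp [-135.2   -1.1  183.3] Fu -8.1 Fv -5.8 Fz 2.4
pad 1189 [32.6 36.8 45.3]
block 2564 [45.3 62.1 79.3]
blank 185 [ 98.   99.2 100.6]
head 2087 [-2.1  5.9 17.1]
caul_center [56.8  1.3] [25.5 49.4] 0.5
caul_center [-76.4  -1.2] [189.8  60. ] 0.7
blank_center [73.6 -1.5] [120.1  54.8] 88.6
stop [101.   -2.2] [21.3 80.7] 14.0
```

```bash
python3 -m jog '[[0.6,0,0,0,0,0,0],[0.4,0,0,0,0,0,0],[0.35,0,0,0,0,0,0],[0.35,0,0,0,0,0,0]]'; python3 -m jog '[[0.35,0,0,0.8,0,0,0],[0.35,0,0,2,0,0,0],[0.35,0,0,3.5,0,0,0],[0.35,0,0,5,0,0,0],[0.35,0,0,5,0,0,0]]'>/dev/null; python3 b.py w19; python3 g.py w20
```

```text
time: 21.3
ee_pos: [0.6678, -0.1007, 0.1828]
tcp_rot: [-89.9, -0.0, 100.8]
wrist_force: [-1.0, 0.2, 0.5]
opening: 0.0556
tcp [-134.36874946   -1.20295158  314.37264778] [-90.45579222   0.16218448 100.7584953 ] [-8.57109912e+00  2.81895621e+01  4.84336868e+01  1.09760343e+02
 -2.17063856e-03 -1.93302487e+01] 0.05571387789904083 [0.34021747 0.08410546 0.88414057]
bar 1929 [-1.346e+02 -1.000e-01] [16.8 78.4] 0.6 top [[-142.17637008  -36.14478471  200.59436843]
 [-134.24792916    2.74591465  205.09618786]
 [-126.59539226   37.04906013  207.06988996]]
pad 512 [32.1 37.9 45.5]
block 1189 [45.2 61.8 79. ]
blank 38 [ 98.2  99.3 100.3]
head 926 [-2.1  6.4 17. ]
caul_center [56.6  1.7] [47.6 24.8] 89.9
caul_center [-76.7  -1.2] [189.5  59.9] 0.7
blank_center [79.5 -1.7] [119.6  41. ] 89.3
stop [113.7   0.7] [31.  78.9] 0.3
```

View pics/w20.png

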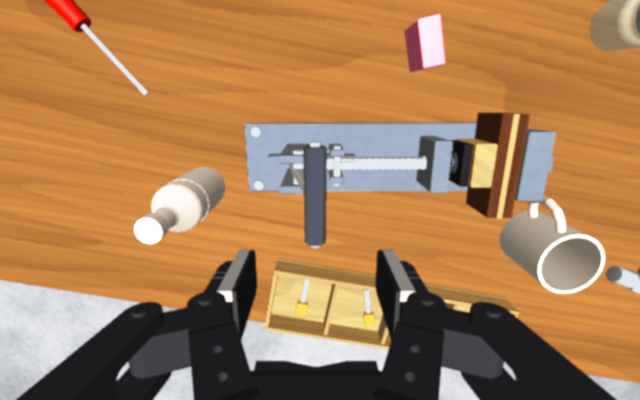

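The picture shows the handle bar upright at rest (about (195,315)). Pad, block, blank and stop all touch at rows 115–215, the gripper is clear, and the bystanders have not moved. I hand the job in.

```bash
python3 -c "
from workcell import bot
print(bot.job_done())"
```

```text
the job is handed in; nothing more can be done
None
```

I stood the maple block upright in the clamp, centred and square. Then I worked the handle through five full strokes, one tooth each, returned it to rest, let go and backed off. It took about 21 s of the 72 s allowed.

Last checks:
- **Block:** it sits within about 1 to 2 mm of the centre line and under 1° off square. The pad, block, blank and stop are all touching.
- **Handle:** the crossbar is at clamp x = -134.6 mm. I felt its hard rest end at about -135 mm, so it is at rest.
- **Bystanders:** the mug, glue, screwdriver and pink block stood as before in the last picture. I did not look again at the jar, tape, green block, hammer or offcut after the move, but the gripper never went low near them.

**Pressing force:** I could only estimate this, and my two estimates disagree somewhat. The pull on the handle gives about 20 N settled, or 24 N at the stroke's end. The spring's shortening in the images gives about 26 N settled, which is roughly 30 N at the stroke's end. Both settled values are within 12 to 30 N, and the peaks are under 40 N.

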